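# Scan the disinfectant canister and set the dosing lever

### The arm

A 6-joint arm with a two-finger parallel gripper is mounted at the origin on the work surface. World frame = base frame: x ahead of the robot, y to its left, z up, the work surface at z = 0. Lengths are in m, angles in rad, forces in N, time in s.
With the tool pointing down it reaches from about 0.375 to 0.9 m from the base axis. Payload 3.1 kg.
Tool frame: the origin (TCP) lies midway between the tips of the shut fingers; the grasp point (between the pads) lies 19 mm behind it; z points along the fingers, y is the line along which they close (so a half turn about z gives the same grasp; the last joint's range is limited). The gripper opens to 87 mm and grips with 3 to 60 N. Pads are 19 mm wide; open, the fingers measure 117 mm over their backs; the gripper's body (75 mm by 190 mm) begins 51 mm behind the grasp point.
Start: joints at [-1.474, 0.527, 1.433, -0, 1.181, -0.178], TCP at [0.17, -0.602, 0.192] pointing down, gripper open.
Joint ranges: [-3.08, 3.08], [-0.75, 2.2], [0.22, 2.44], [-1.43, 4.57], [0, 2.65], [-2.85, 2.85]. Speed limits (rad/s): [2.79, 2.79, 3.14, 3.14, 3.14, 3.14].

### API

Orientations are given as a unit quaternion [x, y, z, w].
In Python, from rig import robot gives the robot as it stands. The module is installed in compiled form; this text tells all that it offers.
- The arm moves only by the tool play_rows, never from a script. Its arguments are lists of equal length, an entry for each row: "gripper": the closure, from -1 (fully open) to 1 (shut); "delta_pos": the shift along the tool's x, y, z in cm, a list of three; "turn": the turn, a rotation vector about the tool's x, y, z in rad, a list of three. A call has 1 to 12 rows; each row is the pose to reach, as a shift and turn from the pose commanded when the call began, along the tool's axes at that moment; what a row does not reach only later rows make up. A row lasts 1/8 s, in which the tool goes at most 62.5 mm and 10.7 degrees, less where a joint would pass 70% of its speed; a pose out of reach is approached as far as the arm can. A call with a gripper value outside its range is refused whole. The fingers move at their own pace and stop on an object; "squeeze" is the grip in N (left out, the last holds). Time passes only in rows, so rows that repeat a pose let the fingers close. It gives the time, the measured TCP pose, the force, the opening and the grip force at its end, in the units of the state.
- robot.get_obs(): the state, without advancing time (a new reading comes with each control period).
- robot.camera(name): name is "side" or "top"; returns a dict with "color" (384x512x3 uint8, red, green, blue), "vfov" (degrees; the focal length in pixels is half the picture's height over the tangent of half this angle, whatever the lens; pixels are square), "cx", "cy" (the principal point, pixels), "R" (3x3) and "t" (3): a world point X has camera coordinates R X + t. Camera axes: x right, y down, z forward; pixel columns grow to the right and rows downward; lengths in m; the calibration is good to about 2 mm. A picture is of the moment at which its call begins. There is no depth.
- robot.hand_in(): hands the job in; it is judged then, once.
The state is a dict: "time": time; "q": joint angles; "joint_velocities": joint speeds; "joint_torque": joint torques, N m; "position": TCP position; "tool_rot": TCP orientation; "ft_force": force on the tool from outside, world axes, zero at the start; "moment": the same for the moment, N m; "grip_width": finger opening in m; "grip_force": force on a finger pad.
Only numpy, scipy, OpenCV 4.12 (cv2) and the standard library are available. Lean on these libraries where they do the work, as an engineer would, in place of code of your own. Each camera call takes 0.05 s, during which the arm holds its last target. There are 200 camera calls.

### The job

Before the instrument bath is mixed, take the hand scanner and point it squarely at the middle of the bar label on the canister's sloping shoulder, its window about 8 cm from the label, and hold it still there for a good second. Then lay the scanner gently and flat on its base in the steel tray, inside the rim, and let go. Finally turn the dosing unit's lever until it lines up with the marker beside it, and let go; do not shift the marker, and do not knock over or push aside any of the pots, the jar, the tumbler and the bottles.

Things in the scene. Friction and masses are not known exactly. Their poses are not given: they have to be found in the camera images.
- scanner: Loose grey inline hand scanner, 150 mm long (its x), 0.2 kg, lying on its flat base. Origin: centre of its underside; z up. Handle: x -75 to +30 mm, 34 mm wide (y), 36 mm high. Head: x +25 to +75 mm, 60 mm wide, 44 mm high, with a black window on its +x face. The beam leaves the window's middle along +x. It balances at about the origin; grip the handle near x = -15 mm.
- scanner_nose (a point): Middle of the scanner's window: 75 mm ahead (+x) of the scanner's origin and 22 mm above its base. Axes as the scanner: x is the beam, outwards.
- canister: Fixed milky-white plastic canister, 160 mm (x) by 150 mm (y), 190 mm high, with a grey screw cap and a moulded grip on top (up to 222 mm). Origin on the table; in its own x it runs from -130 to +30 mm. Its shoulder on the +x side (away from the robot) slopes from x +30, height 115 mm, up to x -35, height 192 mm. It stands left or right of the tray; the dosing unit is on the other side.
- label: White paper label 60 x 100 mm with black bars, stuck on the canister's sloping shoulder. Origin: its middle (154 mm above the table). z is the label's outward normal, 40 degrees above level, towards the canister's +x; y is level, along its 100 mm length.
- tray: Fixed shallow steel tray, 200 mm (x) by 200 mm (y), rim 25 mm high, walls 4 mm thick, floor 4 to 5 mm above the table. Origin: centre of its underside. A small pot stands in it near y +58 mm; the half on its -y side is free.
- doser: Fixed dosing unit: grey box, x -25 to +200, y -160 to +160 mm, top at 100 mm. Origin on the table. The lever's upright pivot is at x +120, y 0. A round 14 mm carrying bar runs along y at x +60, 260 mm high, on 14 mm posts at y -148 and +148: the knob is reached under it with the tool tilted, from the robot's side. Behind the pivot: a low display and a cap, up to 130 mm.
- dose_lever (a joint): Angle of the dosing lever about its upright pivot, rad, -0.9 to 0.9, counter-clockwise from above. At 0 the lever points along the unit's -x (to the robot). Its friction holds it where it is left. The lever is a steel flat bar (top 125 mm above the table) with an upright 14 mm stem and a black ball knob 32 mm in diameter at its outer end.
- lever_knob (a point): Centre of the lever's ball knob: 90 mm from the pivot, 150 mm above the table, at pivot + 90 mm x (-cos a, -sin a) in the unit's frame, a the lever's angle. Its x axis runs along the lever, towards the pivot.
- dose_marker (a joint): Angle of the dose marker about the same pivot, counted as the lever's: the lever is to be set to this angle. Stiff; to be left alone.
- marker_tip (a point): Top of the marker's outer end: a dark steel block 22 x 10 mm, 12 mm high, on a thin steel strip lying on the unit's top, 121 mm from the pivot and about 113 mm above the table; outside the knob's circle, lower than the lever. Its x axis runs along the marker, towards the pivot.
- pot_a: Loose steel pot, 60 mm across, 38 mm high, in the tray. Origin under its centre. To be left alone.
- pot_b: Loose steel pot, 72 mm across, 42 mm high, close beside the canister, on its +y side. Origin under its centre. To be left alone.
- jar: Loose amber jar, 58 mm across, 65 mm high, in front of the canister's label. Origin under its centre. To be left alone.
- tumbler: Loose steel tumbler, 80 mm across, 150 mm high (flat steel blades in it, up to 190 mm), beyond the canister and the jar. Origin under its centre. To be left alone.
- pump_bottle: Loose pump bottle, 84 mm across, 212 mm high, at the back. Origin under its centre. To be left alone.
- spray_bottle: Loose white spray bottle, 72 mm across, 215 mm high, at the back. Origin under its centre. To be left alone.
Mind the look-alikes: they are no part of the job. Several things have the shape of the scanner; the one meant has the colours described above.

How it is judged:
On the way, in this order (a step that is already met when the one before it is completed fails the run):
1. scanner held still 1 s, window 50 to 120 mm from the label, label middle within 20 mm of the beam (y and z), beam within 0.28 rad of the label normal, under 30 mm/s and 0.25 rad/s (x of label in the frame of scanner_nose between 0.05 and 0.12 m and y of label in the frame of scanner_nose between -0.02 and 0.02 m and z of label in the frame of scanner_nose between -0.02 and 0.02 m and angle between the x axis of scanner_nose and the z axis of label, either way round below 0.28 rad and linear speed of scanner below 0.03 m/s and angular speed of scanner below 0.25 rad/s and contact force between the fingers and scanner above 1 N), for 1 s.
2. the scanner lies flat in the tray, released (x of scanner in the frame of tray between -0.05 and 0.05 m and y of scanner in the frame of tray between -0.085 and 0.085 m and z of scanner in the frame of tray below 0.011 m and angle between scanner's own z axis and vertical below 0.12 rad and linear speed of scanner below 0.02 m/s and contact force between the fingers and scanner below 0.3 N), for 0.2 s.
3. the lever lines up with the marker (angle between the x axis of lever_knob and the x axis of marker_tip, either way round below 0.1 rad and velocity of joint dose_lever between -0.05 and 0.05 rad/s), for 0.2 s.
At the end, for the whole second after the job is handed in: The scanner lies released, still and flat (within 0.12 rad) on the tray's floor inside the rim; the lever stands still within 0.1 rad of the marker's direction; the marker is within 8 mm of where it was (all of step 2 and all of step 3 and distance of marker_tip from where it was at the start of the episode below 0.008 m); the robot touches nothing.
It fails at once if the scanner is dropped (moves faster than 0.5 m/s while the fingers do not hold it) (contact force between the fingers and scanner below 0.3 N and linear speed of scanner above 0.5 m/s).
It fails at once if the marker is shifted more than 8 mm (distance of marker_tip from where it was at the start of the episode above 0.008 m).
It fails at once if a pot, the jar, the tumbler or a bottle is pushed more than 30 mm or tipped over (distance of any of pot_a, pot_b, jar, tumbler, pump_bottle, spray_bottle from where it was at the start of the episode above 0.03 m or angle between any of pot_a, pot_b, jar, tumbler, pump_bottle, spray_bottle's own z axis and vertical above 0.5 rad).
It also fails if it takes over 72 s, if anything falls off the work surface, if the arm or the gripper's body presses on something with over 40 N, if the wrist force passes 120 N, or if a joint passes its speed limit or range.

## Working session

There is one attempt and no reset: what is moved stays moved. The work goes in short steps, Python scripts to look and compute and a tool call to move; the robot and the scene stay as the last step left them, time stands still between calls to the robot, and variables do not carry over. Pictures are saved under pics/ and viewed, at most 10 in all, crops included, and the job is handed in when it is done.

Besides the shell and the picture viewer there is one more tool, called after ">>>" in YAML: its name, and indented under it one key for each argument. play_rows: Moves the arm, as the interface text tells. Its arguments: {"type":"object","properties":{"gripper":{"type":"array","items":{"type":"number"}},"delta_pos":{"type":"array","items":{"type":"array","items":{"type":"number"}}},"turn":{"type":"array","items":{"type":"array","items":{"type":"number"}}},"squeeze":{"type":"number"}},"required":["gripper","delta_pos","turn"]}

```bash
mkdir -p pics
cat > h.py <<'E'
import numpy as np,cv2
from rig import robot
from scipy.spatial.transform import Rotation as Rot
def cam(n):
    c=robot.camera(n); c['f']=192/np.tan(np.radians(c['vfov'])/2); c['R']=np.array(c['R']);c['t']=np.array(c['t']);return c
def ray(c,u,v):
    d=c['R'].T@np.array([(u-c['cx'])/c['f'],(v-c['cy'])/c['f'],1]); return -c['R'].T@c['t'],d/np.linalg.norm(d)
def onz(c,u,v,z):
    o,d=ray(c,u,v); return o+d*(z-o[2])/d[2]
def tri(a,p,b,q):
    o1,d1=ray(a,*p);o2,d2=ray(b,*q)
    s=np.linalg.lstsq(np.c_[d1,-d2],o2-o1,rcond=None)[0]
    A=o1+s[0]*d1;B=o2+s[1]*d2
    return (A+B)/2,np.linalg.norm(A-B)
def proj(c,X):
    p=c['R']@np.array(X)+c['t']; return c['cx']+c['f']*p[0]/p[2],c['cy']+c['f']*p[1]/p[2]
E
python3 - <<'E'
from h import *
import pickle
cs={n:cam(n) for n in('side','top')}
pickle.dump(cs,open('c0.pkl','wb'))
for n,c in cs.items():
    cv2.imwrite(f'pics/{n}0.png',cv2.resize(c['color'][:,:,::-1],(800,600),interpolation=cv2.INTER_CUBIC))
    print(n,c['vfov'],c['cx'],c['cy'],-c['R'].T@c['t'],c['R'].round(3).tolist())
print(robot.get_obs())
E
```

```text
side 43.38028080087845 247.30922234452078 188.5623546006093 [ 1.47813649 -0.7739772   0.93988318] [[0.672, 0.741, 0.001], [0.411, -0.371, -0.833], [-0.616, 0.56, -0.553]]
top 52.11034183994497 260.7964332608546 194.13492018898987 [0.43359437 0.07053391 1.18241411] [[-0.026, -1.0, 0.01], [-0.995, 0.024, -0.102], [0.102, -0.013, -0.995]]
{'time': 0.1, 'q': array([-1.47454264e+00,  5.28394213e-01,  1.43376339e+00,  2.72934760e-06,
        1.18141934e+00, -1.78488319e-01]), 'joint_velocities': array([ 5.12768373e-04, -2.82254760e-03, -3.02380538e-03,  7.03912730e-05,
        1.77332995e-03, -2.96724545e-04]), 'joint_torque': array([-1.74687893e-04, -4.40984917e+01, -1.77150464e+01,  6.35502138e-02,
        5.33925032e-02, -3.89356865e-05]), 'position': array([ 0.16952756, -0.60082124,  0.19116008]), 'tool_rot': array([ 9.90579016e-01,  1.36938780e-01,  4.20437267e-05, -9.91253142e-04]), 'ft_force': array([ 0.06757976,  0.1904174 , -0.18106384]), 'moment': array([-0.0171882 ,  0.00263626,  0.01012573]), 'grip_force': 0.0, 'grip_width': 0.08702654977812924}
```

View pics/side0.png

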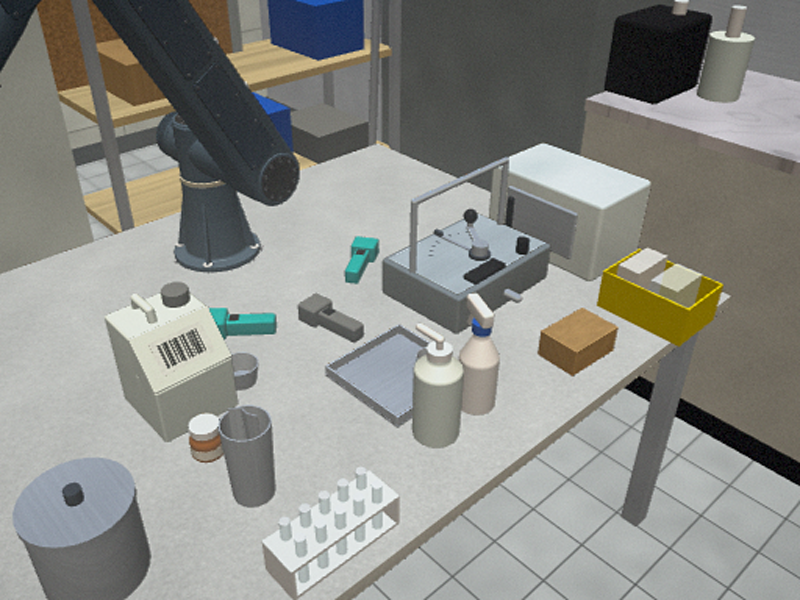

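View pics/top0.png

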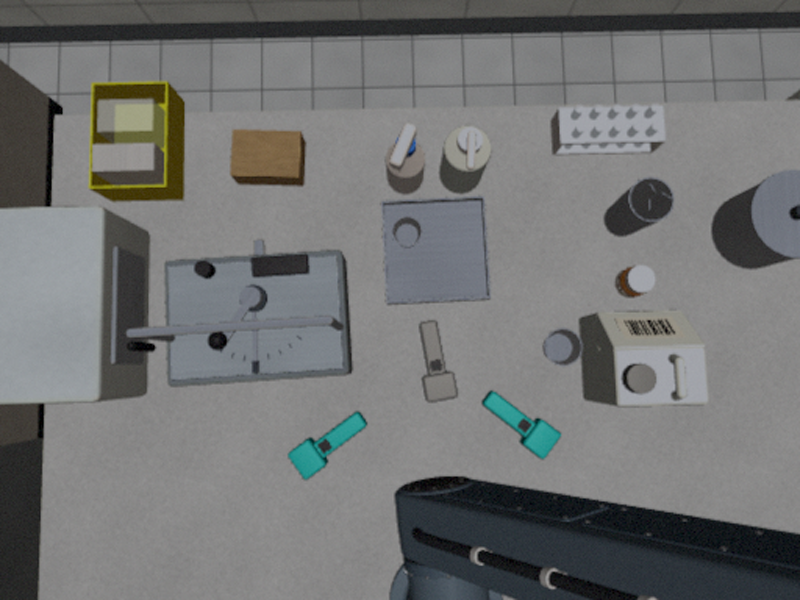

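The side view shows the canister left of the tray in the image. The grey scanner is at about (330,315) there and (437,360) in the top view, with its head towards the robot, and the doser is at world left. The next picture is one composite of zoomed crops for picking corners.

Run:
```python
import pickle,cv2,numpy as np
cs=pickle.load(open('c0.pkl','rb'))
def crop(n,u,v,w,h,s):
    im=cs[n]['color'][v:v+h,u:u+w,::-1]; im=cv2.resize(im,None,fx=s,fy=s,interpolation=cv2.INTER_CUBIC)
    im=cv2.convertScaleAbs(im,alpha=1.4)
    for k in range(0,w,10):cv2.line(im,(k*s,0),(k*s,8 if k%50 else 16),(0,0,255),1)
    for k in range(0,h,10):cv2.line(im,(0,k*s),(8,k*s),(0,0,255),1)
    return im
a=np.hstack([crop('top',250,195,60,70,5),crop('side',180,180,100,70,5)])
b=np.hstack([crop('top',100,150,130,100,3),crop('side',240,120,130,100,3)])
c=np.zeros((660,800,3),np.uint8)
c[:350,:800]=a; c[355:655,:780]=b
cv2.imwrite('pics/comp.png',c[:, :]) if 0 else cv2.imwrite('pics/comp.png',cv2.resize(c,(727,600)))
```

```text
(no output)
```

View pics/comp.png

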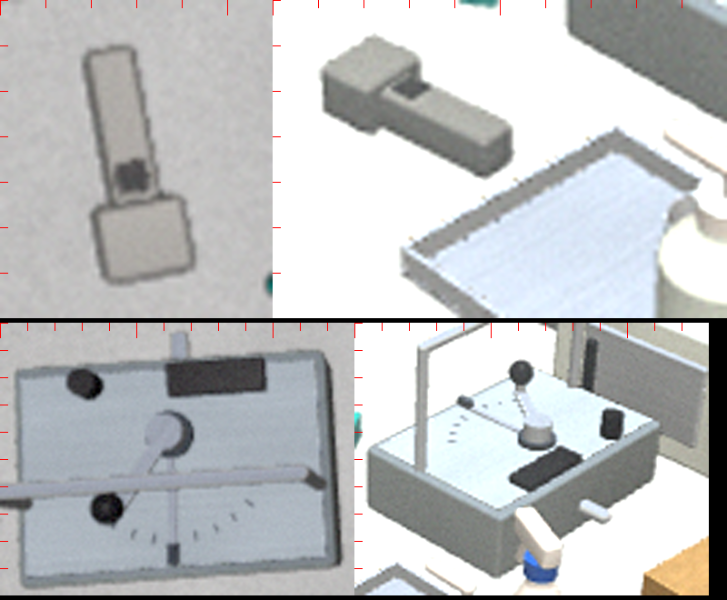

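The composite shows the scanner's tail and nose edges, and the dark marker block near zero angle (top crop 174,553). The lever knob is turned to the +y side (top crop 106,508). Next I triangulate these.

Run:
```python
from h import *
import pickle
cs=pickle.load(open('c0.pkl','rb'));T=cs['top'];S=cs['side']
k=1/4.5455;m=1/2.727
t1=lambda x,y:(250+x*k,195+y*k); s1=lambda x,y:(180+(x-272.7)*k,180+y*k)
t2=lambda x,y:(100+x*m,150+(y-322.7)*m); s2=lambda x,y:(240+(x-354.5)*m,120+(y-322.7)*m)
f=lambda x,y:(x/1.5625,y/1.5625)
np.set_printoptions(precision=4,suppress=True)
for n,a,b in [('tail',t1(110,49.5),s1(497,138)),('front',t1(148,274),s1(348,54)),('hub',t2(174,434),s2(538,427)),('knob',t2(106,508),s2(520,372)),('marker',t2(174,553),s2(465,402)),
 ('bar+y',t2(15,494),s2(495,318)),('tumbler',f(652,198),f(247,420)),('jar',f(642,277),f(205,425)),('cap',f(641,378),f(175,290)),('pot_b',f(561,345),f(243,362)),('pump',f(470,140),f(438,340)),('potA',f(407,230),(0,0))]:
    print(n,*tri(T,a,S,b))
print('tail z.036',onz(T,*t1(110,49.5),.036),'front .044',onz(T,*t1(148,274),.044))
print('knob.15',onz(T,*t2(106,508),.15),'marker .113',onz(T,*t2(174,553),.113),'hub',onz(T,*t2(174,434),.13))
print('tray',[onz(T,*f(*p),.025)[:2] for p in [(383,200),(482,198),(489,298),(387,304)]])
print('trayside',[onz(S,*f(*p),.025)[:2] for p in [(326,373),(401,327),(399,421)]])
print('potA',onz(T,*f(407,228),.043))
print('box',[onz(T,*t2(*p),.1)[:2] for p in [(15,372),(322,352),(332,566),(22,583)]])
# label bars
pts={}
for n,c,(u0,u1,v0,v1) in(('top',T,(390,440,200,220)),('side',S,(92,138,208,244))):
    g=cv2.cvtColor(c['color'],cv2.COLOR_RGB2GRAY)[v0:v1,u0:u1]
    ys,xs=np.where(g<90 if n=='side' else g<80)
    r=cv2.minAreaRect(np.c_[xs+u0,ys+v0].astype(np.float32)); pts[n]=r; print(n,len(xs),r,cv2.boxPoints(r).tolist())
print('label',*tri(T,pts['top'][0],S,pts['side'][0]))
print('label.154',onz(T,*pts['top'][0],.154),onz(S,*pts['side'][0],.154))
# canister yaw: top edge of front and label
print([onz(T,*f(*p),.19)[:2] for p in [(612,350),(700,346),(706,404),(616,405)]],[onz(T,*f(*p),.115)[:2] for p in[(601,312),(682,310)]])
```

```text
tail [0.5171 0.019  0.0294] 0.004929983253501331
front [ 0.3727 -0.001   0.0375] 0.0038688045996366507
hub [0.5618 0.3246 0.1205] 0.012675046395200534
knob [0.4852 0.3794 0.1492] 0.003224551705272153
marker [0.4412 0.3246 0.1074] 0.004632561912426251
bar+y [0.4701 0.4009 0.2275] 0.08034377995710713
tumbler [ 0.7123 -0.3656  0.1542] 0.006561321660881665
jar [ 0.5876 -0.3763  0.0634] 0.005479065947779852
cap [ 0.4065 -0.3048  0.213 ] 0.004078156921320785
pot_b [ 0.4667 -0.2248  0.0441] 0.005680529399641241
pump [ 0.8056 -0.0515  0.1974] 0.0040515537926258454
potA [ 0.4593 -0.1964  0.7296] 0.5411790123011118
tail z.036 [0.5151 0.0174 0.036 ] front .044 [ 0.3719 -0.0021  0.044 ]
knob.15 [0.4841 0.3779 0.15  ] marker .113 [0.4397 0.3215 0.113 ] hub [0.5564 0.3175 0.13  ]
tray [array([0.7532, 0.0976]), array([ 0.7528, -0.0937]), array([ 0.5581, -0.0996]), array([0.5514, 0.0944])]
trayside [array([ 0.5811, -0.113 ]), array([0.5684, 0.0937]), array([ 0.7699, -0.1   ])]
potA [0.693 0.053 0.043]
box [array([0.6274, 0.486 ]), array([0.6407, 0.1734]), array([0.4227, 0.1665]), array([0.4138, 0.476 ])]
top 117 ((409.608154296875, 209.85134887695312), (11.957131385803223, 41.590023040771484), 81.02737426757812) [[388.13519287109375, 207.18917846679688], [429.21624755859375, 200.70269775390625], [431.08111572265625, 212.51351928710938], [390.00006103515625, 219.0]]
side 105 ((115.0146255493164, 222.5316925048828), (14.806722640991211, 24.165687561035156), 65.224853515625) [[100.94145202636719, 220.87315368652344], [122.88291931152344, 210.74632263183594], [129.08779907226562, 224.1902313232422], [107.14633178710938, 234.3170623779297]]
label [ 0.4845 -0.3414  0.1471] 0.01194909526742339
label.154 [ 0.4874 -0.3333  0.154 ] [ 0.4878 -0.3489  0.154 ]
[array([ 0.4508, -0.2714]), array([ 0.4537, -0.415 ]), array([ 0.3605, -0.4178]), array([ 0.3628, -0.2726])] [array([ 0.519 , -0.2818]), array([ 0.519 , -0.4246])]
```

```bash
cat >> h.py <<'E'
def tool(yaw,tilt,roll=0): return Rot.from_euler('z',yaw)*Rot.from_euler('y',-tilt)*Rot.from_euler('x',np.pi+roll)
def mv(pos,R,ref=None):
    o=robot.get_obs(); p,r=(np.array(o['position']),Rot.from_quat(o['tool_rot'])) if ref is None else ref
    d=r.inv().apply(np.array(pos)-p)*100; w=(r.inv()*R).as_rotvec()
    print('t',round(float(o['time']),2),'dpos',d.round(2).tolist(),'turn',w.round(3).tolist(),'rows',round(max(np.linalg.norm(d)/6.25,np.degrees(np.linalg.norm(w))/10.7),1)); return np.array(pos),R
E
python3 - <<'E'
from h import *
import pickle
cs=pickle.load(open('c0.pkl','rb'));T=cs['top'];S=cs['side']
P={}
for n,c,(u0,u1,v0,v1),th in(('top',T,(398,438,202,216),70),('side',S,(97,134,211,238),90)):
    g=cv2.cvtColor(c['color'],cv2.COLOR_RGB2GRAY)[v0:v1,u0:u1]
    ys,xs=np.where(g<th);r=cv2.minAreaRect(np.c_[xs+u0,ys+v0].astype(np.float32));P[n]=r[0];print(n,len(xs),r)
print('label',tri(T,P['top'],S,P['side']),onz(T,*P['top'],.154),onz(S,*P['side'],.154))
o=robot.get_obs();p0=np.array(o['position']);R0=Rot.from_quat(o['tool_rot'])
g=[.459,.010]
mv([.17,-.60,.37],R0); mv([*g,.37],tool(.136,0)); mv([*g,.1],tool(.136,0));mv([*g,.006],tool(.136,0))
E
```

```text
top 81 ((417.0, 209.0), (28.0, 8.0), 0.0)
side 105 ((115.0146255493164, 222.5316925048828), (14.806722640991211, 24.165687561035156), 65.224853515625)
label (array([ 0.48965984, -0.35095426,  0.15635565]), np.float64(0.0024410563746597455)) [ 0.48912021 -0.35301567  0.154     ] [ 0.48782158 -0.34892485  0.154     ]
t 0.1 dpos [0.07, -0.1, -17.88] turn [0.0, 0.0, 0.0] rows 2.9
t 0.1 dpos [44.44, -50.97, -17.77] turn [-0.002, -0.0, 0.139] rows 11.2
t 0.1 dpos [44.43, -50.92, 9.23] turn [-0.002, -0.0, 0.139] rows 10.9
t 0.1 dpos [44.43, -50.9, 18.63] turn [-0.002, -0.0, 0.139] rows 11.2
```

>>> play_rows:
  gripper: [-1,-1,-1,-1,-1,-1,-1,-1,-1,-1,-1,-1]
  delta_pos:
    - [0,0,-6]
    - [0,0,-12]
    - [0,0,-17.8]
    - [4,-5,-17.8]
    - [8,-10,-17.8]
    - [13,-15,-17.8]
    - [18,-20,-17.8]
    - [22,-25,-17.8]
    - [26,-30,-17.8]
    - [31,-35,-17.8]
    - [35,-40,-17.8]
    - [39,-45,-17.8]
  turn:
    - [0,0,0]
    - [0,0,0]
    - [0,0,0]
    - [0,0,0]
    - [0,0,0.02]
    - [0,0,0.04]
    - [0,0,0.06]
    - [0,0,0.08]
    - [0,0,0.1]
    - [0,0,0.12]
    - [0,0,0.139]
    - [0,0,0.139]

```text
time: 1.6
position: [0.4099, -0.0914, 0.3699]
tool_rot: [0.998, 0.068, 0.0, 0.0]
ft_force: [0.8, -1.5, -0.8]
grip_width: 0.0871
grip_force: 0.0
```

Run:
```python
from h import *
o=robot.get_obs();print(o['position'],o['q'])
g=[.459,.010]
mv([*g,.14],tool(.136,0));mv([*g,.006],tool(.136,0))
```

```text
[ 0.40988454 -0.09136312  0.3699333 ] [-4.86803596e-01  4.73083382e-02  1.63146203e+00 -1.32065078e-05
  1.46258604e+00  9.48626356e-01]
t 1.6 dpos [6.23, -9.38, 22.99] turn [0.0, -0.0, -0.001] rows 4.1
t 1.6 dpos [6.23, -9.39, 36.39] turn [0.0, -0.0, -0.001] rows 6.1
```

>>> play_rows:
  gripper: [-1,-1,-1,-1,-1,-1,-1]
  delta_pos:
    - [3,-4.4,2]
    - [4.5,-6.7,7]
    - [4.5,-6.7,13]
    - [4.5,-6.7,19]
    - [4.5,-6.7,23]
    - [4.5,-6.7,23]
    - [4.5,-6.7,23]
  turn:
    - [0,0,0]
    - [0,0,0]
    - [0,0,0]
    - [0,0,0]
    - [0,0,0]
    - [0,0,0]
    - [0,0,0]

```text
time: 2.48
position: [0.4461, -0.0212, 0.1411]
tool_rot: [0.998, 0.068, 0.001, 0.0]
ft_force: [1.2, -1.0, 0.7]
grip_width: 0.087
grip_force: 0.0
```

Run:
```python
from h import *
o=robot.get_obs();print(o['position'])
g=[.459,.010]
mv([*g,.006],tool(.136,0))
T=cam('top')
im=cv2.resize(T['color'][150:270,210:350,::-1],None,fx=5,fy=5,interpolation=cv2.INTER_CUBIC)
for X in [(*g,.036),(.5151,.0174,.036),(.3719,-.0021,.044)]:
    u,v=proj(T,X); cv2.circle(im,(int((u-210)*5),int((v-150)*5)),3,(0,0,255),-1)
cv2.imwrite('pics/g.png',im)
```

```text
[ 0.44614441 -0.0211828   0.14110454]
t 2.48 dpos [1.67, -2.93, 13.51] turn [0.001, -0.002, -0.0] rows 2.2
```

View pics/g.png

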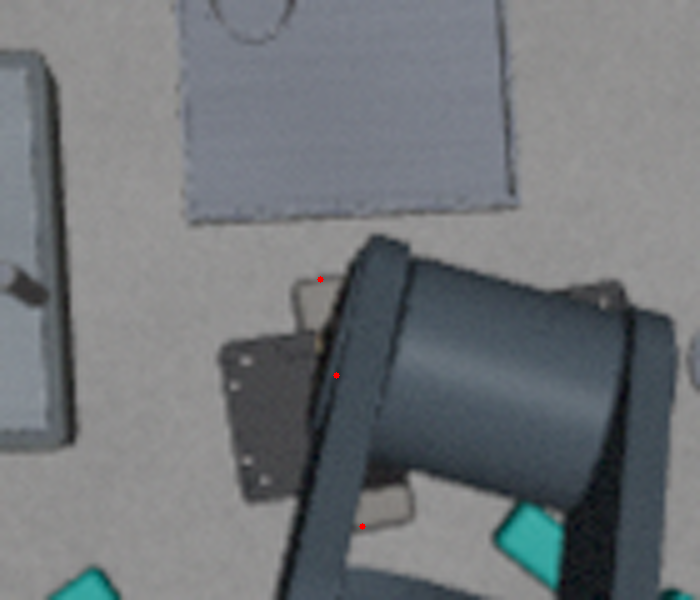

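The picture shows the arm over the scanner, with the red axis points on its tail (320,280) and nose (362,527). The tool is about 3 cm short, so I correct that before descending.

>>> play_rows:
  gripper: [-1,-1,-1]
  delta_pos:
    - [1.7,-2.9,3]
    - [1.7,-2.9,5]
    - [1.7,-2.9,5]
  turn:
    - [0,0,0]
    - [0,0,0]
    - [0,0,0]

```text
time: 2.9
position: [0.4585, 0.0103, 0.0908]
tool_rot: [0.998, 0.068, 0.0, 0.0]
ft_force: [-0.6, 0.4, -0.0]
grip_width: 0.0873
grip_force: 0.0
```

Run:
```python
from h import *
o=robot.get_obs();print(o['position'])
g=[.459,.010]
mv([*g,.006],tool(.136,0))
```

```text
[0.45846833 0.01028395 0.09075493]
t 2.9 dpos [0.04, 0.03, 8.48] turn [0.0, -0.001, 0.001] rows 1.4
```

>>> play_rows:
  gripper: [-1,-1,-1,1,1,1,1,1,1,1,1]
  delta_pos:
    - [0,0,4]
    - [0,0,8.4]
    - [0,0,8.4]
    - [0,0,8.4]
    - [0,0,8.4]
    - [0,0,8.4]
    - [0,0,8.4]
    - [0,0,8.4]
    - [0,0,8.4]
    - [0,0,8.4]
    - [0,0,8.4]
  turn:
    - [0,0,0]
    - [0,0,0]
    - [0,0,0]
    - [0,0,0]
    - [0,0,0]
    - [0,0,0]
    - [0,0,0]
    - [0,0,0]
    - [0,0,0]
    - [0,0,0]
    - [0,0,0]
  squeeze: 25

```text
time: 4.28
position: [0.4579, 0.0102, 0.0059]
tool_rot: [0.998, 0.068, -0.0, -0.0]
ft_force: [0.3, -0.6, -0.6]
grip_width: 0.0149
grip_force: 0.0
```

Run:
```python
from h import *
o=robot.get_obs();print(o['grip_width'],o['grip_force'],o['q'])
T=cam('top');S=cam('side')
a=cv2.resize(T['color'][190:270,220:320,::-1],(400,320),interpolation=cv2.INTER_CUBIC)
b=cv2.resize(S['color'][150:230,170:270,::-1],(400,320),interpolation=cv2.INTER_CUBIC)
cv2.imwrite('pics/g2.png',np.hstack([a,b]))
```

```text
0.014892208857321643 0.0 [-2.22531615e-01  6.54678202e-01  1.99004806e+00  1.31528591e-05
  4.97172051e-01  1.21242223e+00]
```

View pics/g2.png

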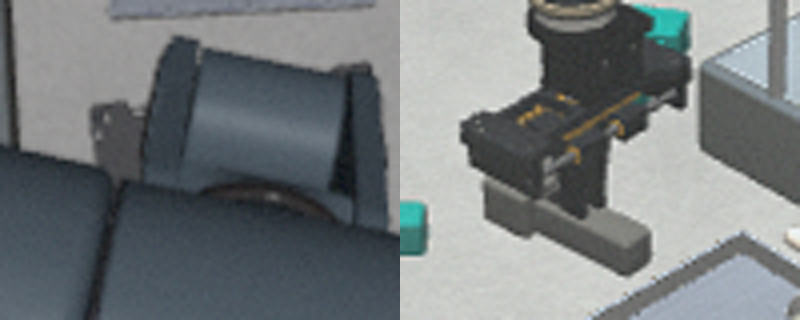

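The side crop shows the fingertips ending at or behind the handle's top edge (585,215), and the fingers have not stopped on 34 mm. I check where the TCP and the original scanner points project.

Run:
```python
from h import *
import pickle
S=cam('side');c0=pickle.load(open('c0.pkl','rb'))['side']
def dr(c):
    im=cv2.resize(c['color'][150:230,170:270,::-1],(800,640),interpolation=cv2.INTER_CUBIC)
    for X,col in [((.458,.010,.006),(0,0,255)),((.458,.010,.042),(0,255,0)),((.5151,.0174,.036),(255,0,0)),((.3719,-.0021,.044),(255,0,255))]:
        u,v=proj(c,X); cv2.circle(im,(int((u-170)*8),int((v-150)*8)),4,col,-1)
    return im[100:,200-200:]
cv2.imwrite('pics/g3.png',cv2.resize(np.vstack([dr(c0),dr(S)]),(444,600)))
o=robot.get_obs();print(o['time'],o['grip_width'],o['grip_force'])
```

```text
4.425 0.004289192196198811 0.0
```

View pics/g3.png

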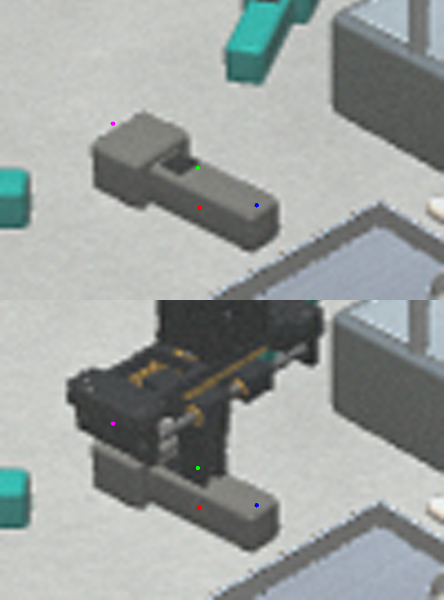

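The second half of that picture shows the scanner unmoved and the fingers ending exactly at the handle's top face, at about (207,485), with the grip now at 4 mm. I check numerically whether the gripper really is as low as reported, using the body's lowest corner.

Run:
```python
from h import *
S=cam('side');o=robot.get_obs();p=np.array(o['position']);R=Rot.from_quat(o['tool_rot'])
print(p,o['grip_width'],o['ft_force'],'seen corner',170+155/4.44,162.5+162/4.44)
for back in (.07,.09,.10,.12):
    print(back,[np.round(proj(S,p+R.apply([sx*.0375,sy*.095,-back])),1).tolist() for sx in(1,-1) for sy in(1,-1)])
# planar consistency: z vs joints with two-link model from three poses
Q=[([.528394,1.43376],.19116,np.hypot(.16953,.60082)),([.654678,1.990048],.0059,np.hypot(.4579,.0102))]
print(Q)
```

```text
[0.45798427 0.01016986 0.00601448] 0.0025108844890588487 [ 0.08082142 -0.04339988 -0.68848098] seen corner 204.9099099099099 198.98648648648648
0.07 [[201.8, 209.4], [242.4, 183.4], [184.5, 200.3], [225.5, 175.6]]
0.09 [[201.4, 204.1], [242.4, 178.2], [184.1, 195.0], [225.3, 170.5]]
0.1 [[201.2, 201.4], [242.4, 175.6], [183.9, 192.3], [225.3, 167.9]]
0.12 [[200.9, 195.9], [242.3, 170.4], [183.4, 186.9], [225.1, 162.8]]
[([0.528394, 1.43376], 0.19116, np.float64(0.6242796595276832)), ([0.654678, 1.990048], 0.0059, np.float64(0.45801359150138765))]
```

>>> play_rows:
  gripper: [-1,-1,-1,-1,-1,-1,-1,-1,-1,-1,-1,-1]
  delta_pos:
    - [0,0,-3]
    - [0,0,-6]
    - [0,0,-10]
    - [0,0,-10]
    - [0,0,-10]
    - [0,0,-10]
    - [0,0,-10]
    - [0,0,-10]
    - [0,0,-10]
    - [0,0,-10]
    - [0,0,-10]
    - [0,0,-10]
  turn:
    - [0,0,0]
    - [0,0,0]
    - [0,0,0]
    - [0,0,0]
    - [0,0,0]
    - [0,0,0]
    - [0,0,0]
    - [0,0,0]
    - [0,0,0]
    - [0,0,0]
    - [0,0,0]
    - [0,0,0]

```text
time: 5.98
position: [0.458, 0.0102, 0.1061]
tool_rot: [0.998, 0.068, 0.0, 0.0]
ft_force: [0.4, 0.5, -0.3]
grip_width: 0.0868
grip_force: 0.0
```

Run:
```python
from h import *
S=cam('side');o=robot.get_obs();p=np.array(o['position']);R=Rot.from_quat(o['tool_rot'])
im=cv2.resize(S['color'][100:220,160:290,::-1],None,fx=5,fy=5,interpolation=cv2.INTER_CUBIC)
for X,c in [(p,(0,0,255)),(p+R.apply([0,.0435,0]),(0,255,0)),(p+R.apply([0,-.0435,0]),(0,255,0)),(p+R.apply([0,.0435,-.02]),(255,0,0)),(p+R.apply([0,.0435,-.04]),(255,0,0))]:
    u,v=proj(S,X);cv2.circle(im,(int((u-160)*5),int((v-100)*5)),3,c,-1)
cv2.imwrite('pics/h.png',im);print(p,o['grip_width'])
```

```text
[0.45800994 0.01016731 0.10610347] 0.08725528912942121
```

View pics/h.png

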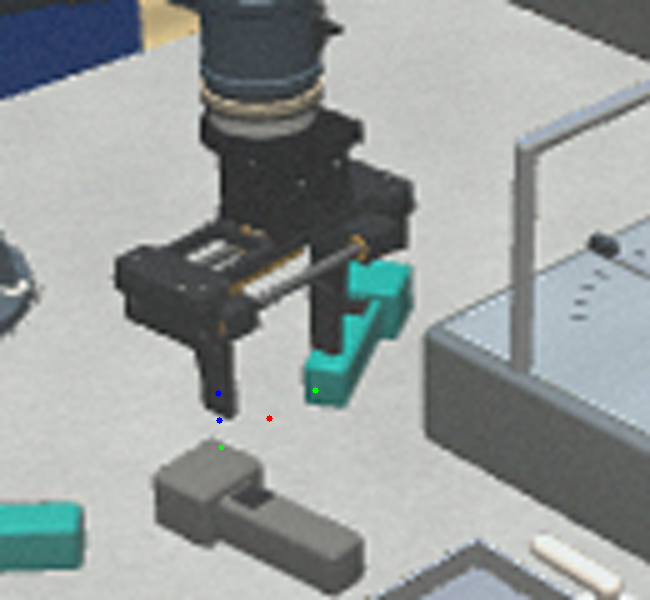

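The open fingertips are at (220,415) and (325,352), while the reported TCP predicts (221,447) and (315,390). So the real tips sit about 26 mm short of the reported TCP along the tool. I descend further in small steps and watch the force.

>>> play_rows:
  gripper: [-1,-1,-1,-1,-1,-1]
  delta_pos:
    - [0,0,4]
    - [0,0,8]
    - [0,0,10.5]
    - [0,0,11.5]
    - [0,0,12.1]
    - [0,0,12.1]
  turn:
    - [0,0,0]
    - [0,0,0]
    - [0,0,0]
    - [0,0,0]
    - [0,0,0]
    - [0,0,0]

```text
time: 6.78
position: [0.4584, 0.0101, -0.0146]
tool_rot: [0.998, 0.068, 0.0, 0.0]
ft_force: [-1.0, -0.3, 0.4]
grip_width: 0.0872
grip_force: 0.0
```

>>> play_rows:
  gripper: [-1,-1,-1]
  delta_pos:
    - [0,0,0.3]
    - [0,0,0.6]
    - [0,0,0.6]
  turn:
    - [0,0,0]
    - [0,0,0]
    - [0,0,0]

```text
time: 7.15
position: [0.458, 0.0102, -0.0209]
tool_rot: [0.998, 0.068, 0.0, 0.0]
ft_force: [0.4, 0.2, -0.5]
grip_width: 0.0872
grip_force: 0.0
```

>>> play_rows:
  gripper: [1,1,1,1,1,1,1,1]
  delta_pos:
    - [0,0,0]
    - [0,0,0]
    - [0,0,0]
    - [0,0,0]
    - [0,0,0]
    - [0,0,0]
    - [0,0,0]
    - [0,0,0]
  turn:
    - [0,0,0]
    - [0,0,0]
    - [0,0,0]
    - [0,0,0]
    - [0,0,0]
    - [0,0,0]
    - [0,0,0]
    - [0,0,0]
  squeeze: 25

```text
time: 8.15
position: [0.458, 0.0102, -0.0209]
tool_rot: [0.998, 0.068, 0.0, 0.0]
ft_force: [0.1, 0.1, 0.1]
grip_width: 0.0338
grip_force: 24.9
```

The grip stopped at 34 mm with 25 N. Now I plan the presentation.

```bash
cat >> h.py <<'E'
L=np.array([.4885,-.351,.155]);n40=np.array([np.cos(np.radians(40)),0,np.sin(np.radians(40))])
nose=np.array([-.0888,0,-.0429])
RP=tool(0,np.radians(40)); PP=L+.08*n40-RP.apply(nose)
E
python3 - <<'E'
from h import *
print(PP)
o=robot.get_obs();R=Rot.from_quat(o['tool_rot']);p=np.array(o['position'])
ref=mv(p+[0,0,.33],R); A=mv(PP+[0,0,.13],RP,ref); mv(PP,RP,A)
E
```

```text
[ 0.64538389 -0.351       0.23063924]
t 8.15 dpos [0.0, 0.0, -33.0] turn [0.0, 0.0, 0.0] rows 5.3
t 8.15 dpos [13.68, 38.32, -5.16] turn [-0.047, 0.697, 0.13] rows 6.6
t 8.15 dpos [-8.36, -0.0, 9.96] turn [0.0, 0.0, 0.0] rows 2.1
```

>>> play_rows:
  gripper: [1,1,1,1,1,1,1,1,1,1]
  delta_pos:
    - [0,0,-1]
    - [0,0,-3]
    - [0,0,-6]
    - [0,0,-10]
    - [0,0,-15]
    - [0,0,-20]
    - [0,0,-25]
    - [0,0,-30]
    - [0,0,-33]
    - [0,0,-33]
  turn:
    - [0,0,0]
    - [0,0,0]
    - [0,0,0]
    - [0,0,0]
    - [0,0,0]
    - [0,0,0]
    - [0,0,0]
    - [0,0,0]
    - [0,0,0]
    - [0,0,0]

```text
time: 9.4
position: [0.4589, 0.01, 0.3115]
tool_rot: [0.998, 0.068, 0.003, 0.001]
ft_force: [0.2, 0.8, -2.8]
grip_width: 0.0342
grip_force: 24.9
```

>>> play_rows:
  gripper: [1,1,1,1,1,1,1,1,1,1,1,1]
  delta_pos:
    - [1.4,4,-0.5]
    - [2.8,8,-1]
    - [4.2,12,-1.5]
    - [5.6,16,-2.2]
    - [7,20,-3]
    - [8.4,24,-3.5]
    - [9.8,28,-4]
    - [11.2,32,-4.5]
    - [12.6,35.5,-5]
    - [13.7,38.3,-5.2]
    - [13.7,38.3,-5.2]
    - [13.7,38.3,-5.2]
  turn:
    - [-0.005,0.07,0.013]
    - [-0.009,0.14,0.026]
    - [-0.014,0.21,0.039]
    - [-0.019,0.28,0.052]
    - [-0.023,0.35,0.065]
    - [-0.028,0.42,0.078]
    - [-0.033,0.49,0.091]
    - [-0.038,0.56,0.104]
    - [-0.042,0.63,0.117]
    - [-0.047,0.697,0.13]
    - [-0.047,0.697,0.13]
    - [-0.047,0.697,0.13]

```text
time: 10.9
position: [0.6445, -0.3493, 0.3587]
tool_rot: [0.94, -0.0, 0.34, -0.002]
ft_force: [-0.2, -0.1, -1.7]
grip_width: 0.0339
grip_force: 24.9
```

Run:
```python
from h import *
o=robot.get_obs();print(o['position'],o['grip_width'],o['q'].round(2))
mv(PP+.05*n40,RP);mv(PP,RP)
```

```text
[ 0.64453817 -0.34927337  0.35871649] 0.03394326141527604 [-0.89  0.34  1.5   0.66  0.94  0.39]
t 10.9 dpos [-3.13, 0.21, 9.88] turn [-0.004, 0.004, -0.002] rows 1.7
t 10.9 dpos [-8.13, 0.22, 9.9] turn [-0.004, 0.004, -0.002] rows 2.0
```

>>> play_rows:
  gripper: [1,1,1,1,1,1]
  delta_pos:
    - [-0.5,0.1,2]
    - [-1.3,0.2,5]
    - [-2.2,0.2,8]
    - [-3.1,0.2,9.9]
    - [-3.1,0.2,9.9]
    - [-3.1,0.2,9.9]
  turn:
    - [-0.004,0.004,-0.002]
    - [-0.004,0.004,-0.002]
    - [-0.004,0.004,-0.002]
    - [-0.004,0.004,-0.002]
    - [-0.004,0.004,-0.002]
    - [-0.004,0.004,-0.002]

```text
time: 11.65
position: [0.6858, -0.3529, 0.2666]
tool_rot: [0.939, 0.001, 0.345, 0.003]
ft_force: [0.3, 0.6, -1.7]
grip_width: 0.034
grip_force: 24.9
```

Run:
```python
from h import *
import pickle
o=robot.get_obs();p=np.array(o['position']);R=Rot.from_quat(o['tool_rot'])
print(p);mv(PP,RP)
ims=[];cs={}
for n,(u0,v0) in(('side',(70,130)),('top',(350,90))):
    c=cam(n);cs[n]=c
    im=cv2.resize(c['color'][v0:v0+140,u0:u0+100,::-1],None,fx=4,fy=4,interpolation=cv2.INTER_CUBIC)
    N=p+R.apply(nose)
    # head top front edge mid, head corners; tail top mid
    for X,col in [(N,(0,0,255)),(L,(0,255,0)),(p+R.apply(nose+[0,.03,-.022]),(255,0,0)),(p+R.apply(nose+[0,-.03,-.022]),(255,0,0)),(p+R.apply(nose+[.15,.017,-.014]),(255,0,255)),(p+R.apply(nose+[.15,-.017,-.014]),(255,0,255)),(p+R.apply(nose+[0,-.03,.022]),(0,255,255)),(p+R.apply(nose+[0,.03,.022]),(0,255,255))]:
        u,v=proj(c,X);cv2.circle(im,(int((u-u0)*4),int((v-v0)*4)),3,col,-1)
    ims.append(im)
pickle.dump(cs,open('c1.pkl','wb'))
cv2.imwrite('pics/p.png',np.hstack(ims))
```

```text
[ 0.68578468 -0.35288922  0.26660043]
t 11.65 dpos [-5.41, -0.2, 0.13] turn [0.004, -0.005, 0.003] rows 0.9
```

View pics/p.png

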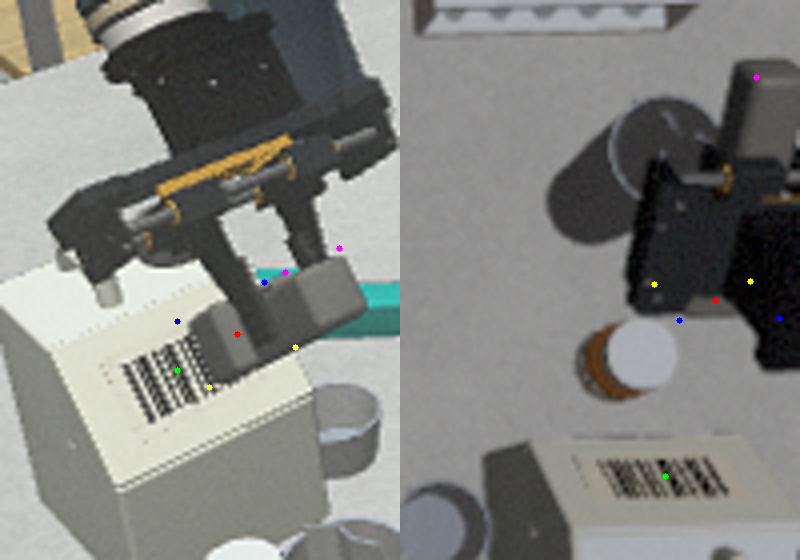

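The crops show the held scanner offset from the prediction. In the top crop its tail corner is at (737,62) against (756,77) predicted, and in the side crop (350,258) against (339,248). The label agrees with my point. I triangulate the tail corner to correct.

Run:
```python
from h import *
import pickle
cs=pickle.load(open('c1.pkl','rb'));T=cs['top'];S=cs['side']
o=robot.get_obs();p=np.array(o['position']);R=Rot.from_quat(o['tool_rot'])
W,e=tri(T,(434.25,105.5),S,(157.5,194.5)); pr=p+R.apply(nose+[.15,-.017,-.014])
print(W,e,'pred',pr,'diff',W-pr,'tool',R.inv().apply(W-pr))
# head -y front edge in side: top and bottom corner rays, at predicted beam-normal plane: shift in image
for X,uv in((nose+[0,.03,-.022],(190,320)),(nose+[0,.03,.022],(220,385))):
    q=p+R.apply(X); o_,d=ray(S,70+uv[0]/4,130+uv[1]/4); m=o_+d*np.dot(q-o_,d); print('min shift',(m-q))
# the tail's lower corner -y side? outline of tail face via mask
for n,c in cs.items():
    print(n,[c['color'][int(v),int(u)].tolist() for u,v in ([(155,205),(140,205),(125,218)] if n=='side' else [(441,115),(430,167)])])
```

```text
[ 0.70419095 -0.33076049  0.34499342] 0.00704603214510898 pred [ 0.69561157 -0.33582063  0.350114  ] diff [ 0.00857938  0.00506014 -0.00512058] tool [ 0.00324054 -0.00510021  0.00942963]
min shift [ 0.00369998  0.00681921 -0.00089978]
min shift [ 2.79519886e-03  6.10577699e-03 -1.76175745e-05]
side [[119, 120, 112], [85, 84, 83], [85, 85, 82]]
top [[85, 83, 82], [86, 84, 82]]
```

>>> play_rows:
  gripper: [1,1,1,1,1,1,1,1,1,1,1,1]
  delta_pos:
    - [-1.5,0.2,0]
    - [-3,0.3,-0.1]
    - [-4.5,0.4,-0.2]
    - [-5.6,0.4,-0.3]
    - [-5.6,0.4,-0.3]
    - [-5.6,0.4,-0.3]
    - [-5.6,0.4,-0.3]
    - [-5.6,0.4,-0.3]
    - [-5.6,0.4,-0.3]
    - [-5.6,0.4,-0.3]
    - [-5.6,0.4,-0.3]
    - [-5.6,0.4,-0.3]
  turn:
    - [0,0,0]
    - [0,0,0]
    - [0.004,-0.005,0.003]
    - [0.004,-0.005,0.003]
    - [0.004,-0.005,0.003]
    - [0.004,-0.005,0.003]
    - [0.004,-0.005,0.003]
    - [0.004,-0.005,0.003]
    - [0.004,-0.005,0.003]
    - [0.004,-0.005,0.003]
    - [0.004,-0.005,0.003]
    - [0.004,-0.005,0.003]

```text
time: 13.25
position: [0.6407, -0.3568, 0.2314]
tool_rot: [0.94, -0.0, 0.342, -0.0]
ft_force: [0.1, -0.7, -0.6]
grip_width: 0.0338
grip_force: 24.9
```

>>> play_rows:
  gripper: [1,1,1,1,1,1,1,1]
  delta_pos:
    - [0,0,0]
    - [0,0,0]
    - [0,0,0]
    - [0,0,0]
    - [0,0,0]
    - [0,0,0]
    - [0,0,0]
    - [0,0,0]
  turn:
    - [0,0,0]
    - [0,0,0]
    - [0,0,0]
    - [0,0,0]
    - [0,0,0]
    - [0,0,0]
    - [0,0,0]
    - [0,0,0]

```text
time: 14.25
position: [0.6408, -0.3568, 0.2314]
tool_rot: [0.94, -0.0, 0.342, -0.0]
ft_force: [-0.1, 0.5, -2.1]
grip_width: 0.034
grip_force: 24.9
```

Run:
```python
from h import *
o=robot.get_obs();p=np.array(o['position']);R=Rot.from_quat(o['tool_rot'])
print(p,o['time'],'nose->label in scanner x(dist), along tool axes:',R.inv().apply(L-(p+R.apply(nose)+[.004,.006,-.001])))
print('beam angle',np.arccos(R.apply([1,0,0])@n40))
# save a side/top picture set for checking
import pickle
cs={n:cam(n) for n in('side','top')};pickle.dump(cs,open('c2.pkl','wb'))
a=cv2.resize(cs['side']['color'][130:270,60:170,::-1],None,fx=4,fy=4,interpolation=cv2.INTER_CUBIC)
b=cv2.resize(cs['top']['color'][90:230,350:440,::-1],None,fx=4,fy=4,interpolation=cv2.INTER_CUBIC)
cv2.imwrite('pics/q.png',np.hstack([a,b]))
```

```text
[ 0.64076144 -0.35679618  0.23141462] 14.25 nose->label in scanner x(dist), along tool axes: [-0.0794244   0.00032989  0.000409  ]
beam angle 0.0013831202568744111
```

View pics/q.png

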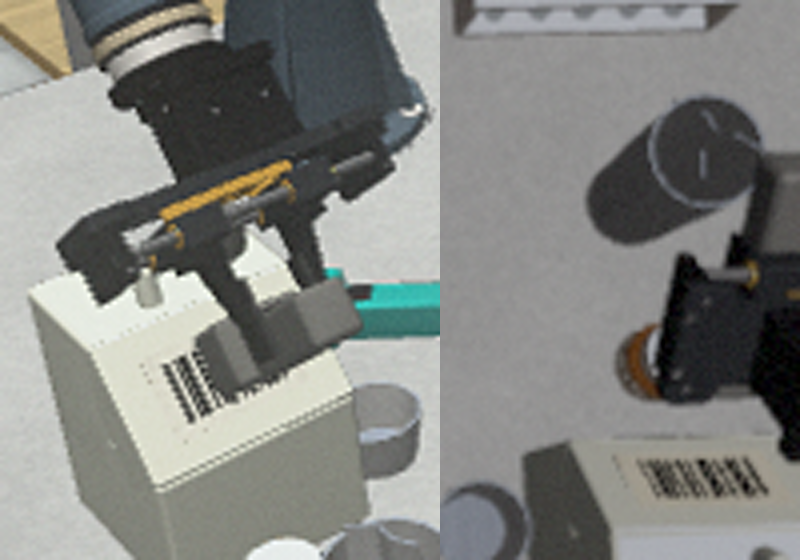

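The top crop shows the scanner's line over the bars (centre about 704,477), and the scanner stands square to the shoulder about 8 cm away, held for over 2 s. Next I measure the tray and plan the placing.

Run:
```python
from h import *
import pickle
cs=pickle.load(open('c0.pkl','rb'));T=cs['top'];S=cs['side'];f=lambda x,y:(x/1.5625,y/1.5625)
print('tray -x-y',tri(T,f(489,299),S,f(325.7,366.5)),'-x+y',tri(T,f(387,304),S,f(399.3,325.2)))
U=mv(PP+.02*n40+[0,0,.12],RP); D=tool(0,0); P=np.array([.6635,-.049,-.0159])
A=mv(P+[0,0,.28],D,U); mv(P+[0,0,.03],D,A)
```

```text
tray -x-y (array([ 0.55815898, -0.09865498,  0.01918534]), np.float64(0.004349592670303207)) -x+y (array([0.55427103, 0.09726044, 0.01983641]), np.float64(0.007184609973491219))
t 14.35 dpos [10.01, -0.6, -8.84] turn [-0.0, 0.001, -0.001] rows 2.1
t 14.35 dpos [-6.17, -30.2, 7.79] turn [0.0, -0.698, -0.0] rows 5.1
t 14.35 dpos [0.0, -0.0, 25.0] turn [0.0, 0.0, 0.0] rows 4.0
```

>>> play_rows:
  gripper: [1,1,1,1,1,1,1,1,1,1,1,1]
  delta_pos:
    - [3,-0.2,-2]
    - [7,-0.4,-5.5]
    - [10,-0.6,-8.8]
    - [9.3,-4,-8]
    - [8.6,-8,-7]
    - [7.9,-12,-6.2]
    - [7.2,-16,-5.2]
    - [6.4,-20,-4.2]
    - [5.6,-24,-3.2]
    - [4.6,-28,-2.2]
    - [3.85,-30.8,-1.05]
    - [3.85,-30.8,-1.05]
  turn:
    - [0,0,0]
    - [0,0,0]
    - [0,0,0]
    - [0,-0.06,0]
    - [0,-0.15,0]
    - [0,-0.24,0]
    - [0,-0.33,0]
    - [0,-0.42,0]
    - [0,-0.51,0]
    - [0,-0.6,0]
    - [0,-0.698,0]
    - [0,-0.698,0]

```text
time: 15.85
position: [0.6643, -0.0459, 0.2624]
tool_rot: [1.0, 0.002, -0.002, -0.001]
ft_force: [0.4, -0.4, -2.6]
grip_width: 0.0338
grip_force: 24.9
```

>>> play_rows:
  gripper: [1,1]
  delta_pos:
    - [0,0,0]
    - [0,0,0]
  turn:
    - [0,0,0]
    - [0,0,0]

```text
time: 16.1
position: [0.6635, -0.05, 0.2652]
tool_rot: [1.0, -0.001, 0.0, -0.0]
ft_force: [-0.5, 0.0, -1.0]
grip_width: 0.0337
grip_force: 24.9
```

Run:
```python
from h import *
P=np.array([.6635,-.049,-.0159]);D=tool(0,0)
o=robot.get_obs();print(o['position'],o['grip_width'])
mv(P+[0,0,.03],D);mv(P,D)
```

```text
[ 0.66346793 -0.05001486  0.26524031] 0.03371807397299551
t 16.1 dpos [-0.01, -0.09, 25.11] turn [-0.001, -0.0, -0.002] rows 4.0
t 16.1 dpos [-0.01, -0.08, 28.11] turn [-0.001, -0.0, -0.002] rows 4.5
```

>>> play_rows:
  gripper: [1,1,1,1,1,1,1,1]
  delta_pos:
    - [0,0,4]
    - [0,0,9]
    - [0,0,14]
    - [0,0,19]
    - [0,0,23]
    - [0,0,26]
    - [0,0,27.3]
    - [0,0,27.3]
  turn:
    - [0,0,0]
    - [0,0,0]
    - [0,0,0]
    - [0,0,0]
    - [0,0,0]
    - [0,0,0]
    - [0,0,0]
    - [0,0,0]

```text
time: 17.1
position: [0.6633, -0.0493, -0.0085]
tool_rot: [1.0, -0.001, -0.001, -0.001]
ft_force: [-0.8, 0.5, -0.9]
grip_width: 0.0339
grip_force: 24.9
```

Run:
```python
from h import *
o=robot.get_obs();p=np.array(o['position']);print(p,o['ft_force'])
S=cam('side');T=cam('top')
a=cv2.resize(S['color'][165:285,195:305,::-1],None,fx=4,fy=4,interpolation=cv2.INTER_CUBIC)
b=cv2.resize(T['color'][110:230,230:320,::-1],None,fx=4,fy=4,interpolation=cv2.INTER_CUBIC)
cv2.imwrite('pics/r.png',np.hstack([a,b]))
```

```text
[ 0.66327856 -0.04930908 -0.00849062] [-0.76246855  0.54346062 -0.92746498]
```

View pics/r.png

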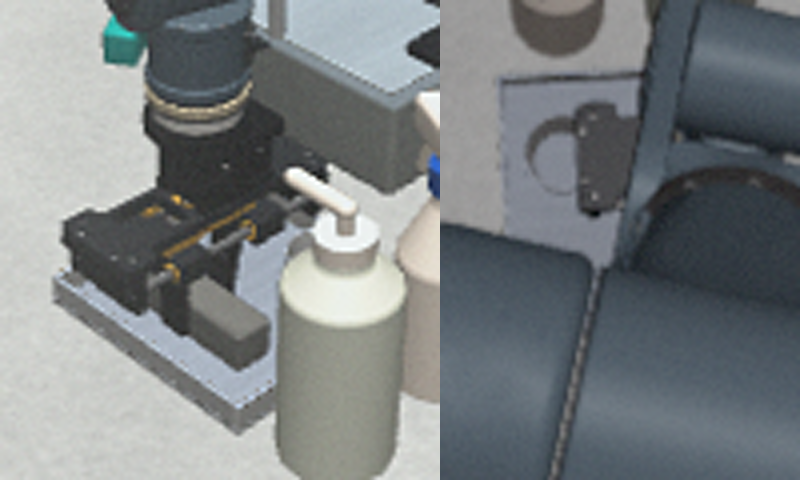

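The scanner hangs inside the tray (side crop tail at 240,330), just above the floor and clear of the pot and rim. That is the tenth picture, so I use numbers only from here. Lowering to contact.

>>> play_rows:
  gripper: [1,1,1,1]
  delta_pos:
    - [0,0,0.3]
    - [0,0,0.5]
    - [0,0,0.7]
    - [0,0,0.7]
  turn:
    - [0,0,0]
    - [0,0,0]
    - [0,0,0]
    - [0,0,0]

```text
time: 17.7
position: [0.6632, -0.0485, -0.0157]
tool_rot: [1.0, -0.0, -0.001, -0.001]
ft_force: [-0.2, -0.6, -1.4]
grip_width: 0.0337
grip_force: 24.9
```

>>> play_rows:
  gripper: [1,1,1]
  delta_pos:
    - [0,0,0.1]
    - [0,0,0.15]
    - [0,0,0.15]
  turn:
    - [0,0,0]
    - [0,0,0]
    - [0,0,0]

```text
time: 18.08
position: [0.6634, -0.0486, -0.0169]
tool_rot: [1.0, -0.0, -0.0, -0.0]
ft_force: [-0.5, 0.4, -0.4]
grip_width: 0.0341
grip_force: 24.9
```

>>> play_rows:
  gripper: [1,1,1]
  delta_pos:
    - [0,0,0.1]
    - [0,0,0.15]
    - [0,0,0.15]
  turn:
    - [0,0,0]
    - [0,0,0]
    - [0,0,0]

```text
time: 18.45
position: [0.6634, -0.0486, -0.0169]
tool_rot: [1.0, -0.0, -0.0, -0.0]
ft_force: [-2.8, 0.3, 7.2]
grip_width: 0.0338
grip_force: 24.9
```

Contact with the floor (7 N). I release with a partial opening, then rise.

>>> play_rows:
  gripper: [0.2,-0.05,-0.25,-0.25,-0.25,-0.25,-0.25,-0.25,-0.25]
  delta_pos:
    - [0,0,0]
    - [0,0,0]
    - [0,0,0]
    - [0,0,0]
    - [0,0,0]
    - [0,0,0]
    - [0,0,0]
    - [0,0,0]
    - [0,0,0]
  turn:
    - [0,0,0]
    - [0,0,0]
    - [0,0,0]
    - [0,0,0]
    - [0,0,0]
    - [0,0,0]
    - [0,0,0]
    - [0,0,0]
    - [0,0,0]

```text
time: 19.58
position: [0.6634, -0.0486, -0.0185]
tool_rot: [1.0, -0.0, -0.0, -0.0]
ft_force: [0.1, -0.2, 0.2]
grip_width: 0.0545
grip_force: 0.0
```

>>> play_rows:
  gripper: [-0.25,-0.25,-0.25,-0.25,-0.25,-0.25,-0.25,0,1,1]
  delta_pos:
    - [0,0,-1]
    - [0,0,-3]
    - [0,0,-7]
    - [0,0,-12]
    - [0,0,-18]
    - [0,0,-24]
    - [0,0,-30]
    - [0,0,-36]
    - [0,0,-40]
    - [0,0,-40]
  turn:
    - [0,0,0]
    - [0,0,0]
    - [0,0,0]
    - [0,0,0]
    - [0,0,0]
    - [0,0,0]
    - [0,0,0]
    - [0,0,0]
    - [0,0,0]
    - [0,0,0]

```text
time: 20.82
position: [0.6653, -0.0492, 0.3886]
tool_rot: [1.0, -0.0, 0.005, 0.001]
ft_force: [0.3, -0.4, -0.5]
grip_width: 0.0321
grip_force: 0.0
```

Run:
```python
from h import *
import pickle
cs=pickle.load(open('c0.pkl','rb'));T=cs['top'];S=cs['side']
def blob(c,u,v,r,th,k=0):
    g=cv2.cvtColor(c['color'],cv2.COLOR_RGB2GRAY); m=(g<th).astype(np.uint8)
    n,l,s,ce=cv2.connectedComponentsWithStats(m[v-r:v+r,u-r:u+r]); i=min(range(1,n),key=lambda i:np.hypot(*(ce[i]-r))-(0 if s[i,4]>4 else -99))
    return (ce[i]+[u-r,v-r]),s[i].tolist()
kt,s1=blob(T,139,218,9,45);ks,s2=blob(S,301,138,10,60);mt,s3=blob(T,164,234,8,90);ms,s4=blob(S,281,149,8,90)
print(kt,s1,ks,s2,mt,s3,ms,s4)
print('knob',tri(T,kt,S,ks),onz(T,*kt,.15)); print('marker',tri(T,mt,S,ms),onz(T,*mt,.11))
K=np.array([.4848,.3785,.152]);R=tool(.2,np.radians(50));off=np.array([0,-.005,-.046])
G=K-R.apply(off);z=R.apply([0,0,1]);print('G',G)
A=mv([.42,.0,.36],tool(.2,0)); B=mv(G-.14*z,R,A); mv(G,R,B)
```

```text
[139.         217.60824742] [4, 4, 11, 11, 97] [300.47727273 138.40909091] [6, 6, 8, 9, 44] [163.125 234.725] [5, 5, 5, 9, 40] [279.8        148.93333333] [5, 6, 5, 5, 15]
knob (array([0.48573619, 0.37879917, 0.14848906]), np.float64(0.0019277992920434005)) [0.48502796 0.37758138 0.15      ]
marker (array([0.43944249, 0.32517505, 0.10740049]), np.float64(0.0012687527152615914)) [0.43902018 0.32406186 0.11      ]
G [0.52032898 0.38060039 0.12243177]
t 20.82 dpos [-24.56, -4.92, 2.58] turn [0.003, -0.011, -0.2] rows 4.0
t 20.82 dpos [6.67, -35.31, 14.76] turn [0.0, 0.873, 0.0] rows 6.2
t 20.82 dpos [0.0, -0.0, 14.0] turn [0.0, 0.0, 0.0] rows 2.2
```

>>> play_rows:
  gripper: [1,1,1,1,1,1,1,1]
  delta_pos:
    - [-4,-0.8,0]
    - [-9,-1.8,0.5]
    - [-14,-2.8,1]
    - [-19,-3.8,1.8]
    - [-22,-4.4,2.2]
    - [-24.6,-4.9,2.6]
    - [-24.6,-4.9,2.6]
    - [-24.6,-4.9,2.6]
  turn:
    - [0,0,0]
    - [0,0,-0.05]
    - [0,0,-0.1]
    - [0,0,-0.15]
    - [0,0,-0.2]
    - [0,-0.01,-0.2]
    - [0,-0.01,-0.2]
    - [0,-0.01,-0.2]

```text
time: 21.82
position: [0.4184, -0.0, 0.3559]
tool_rot: [0.995, 0.1, -0.005, -0.0]
ft_force: [0.3, -0.1, 0.2]
grip_width: 0.0002
grip_force: 0.0
```

Run:
```python
from h import *
o=robot.get_obs();print(o['position'],o['q'].round(2))
T=cam('top')
import pickle;c0=pickle.load(open('c0.pkl','rb'))['top']
# scanner in the tray: brownish-grey vs bluish tray
c=T['color'].astype(int); m=((c[:,:,0]-c[:,:,2])>-2).astype(np.uint8); roi=np.zeros_like(m); u0,v0=proj(T,(.75,.095,.02));u1,v1=proj(T,(.56,-.095,.02))
u0,v0,u1,v1=map(int,(u0+3,v0+3,u1-3,v1-3)); roi[v0:v1,u0:u1]=1
n,l,s,ce=cv2.connectedComponentsWithStats(m*roi)
for i in range(1,n):
    if s[i,4]>60:
        ys,xs=np.where(l==i);r=cv2.minAreaRect(np.c_[xs,ys].astype(np.float32)); print(s[i].tolist(),[onz(T,*q,.045)[:2].round(3).tolist() for q in cv2.boxPoints(r)])
K=np.array([.4848,.3785,.152]);R=tool(.2,np.radians(50));off=np.array([0,-.005,-.046])
G=K-R.apply(off);z=R.apply([0,0,1])
mv(G-.14*z,R)
```

```text
[ 4.18396424e-01 -3.37943638e-05  3.55897808e-01] [-0.27  0.06  1.65 -0.    1.44  1.11]
[286, 136, 21, 50, 687] [[0.721, -0.023], [0.719, -0.082], [0.573, -0.077], [0.575, -0.018]]
t 21.88 dpos [6.92, -35.27, 14.34] turn [-0.001, 0.882, -0.001] rows 6.2
```

The scanner lies in the tray, centred at about (0.647, −0.050) and inside the rim. Now to the lever.

>>> play_rows:
  gripper: [1,1,0,-1,-1,-1,-1,-1,-1,-1,-1,-1]
  delta_pos:
    - [0.7,-3.5,1]
    - [1.4,-7,2]
    - [2.1,-10.5,3.5]
    - [2.8,-14,5]
    - [3.5,-17.6,6.5]
    - [4.1,-21.2,8]
    - [4.8,-24.7,9.5]
    - [5.5,-28.2,11.2]
    - [6.2,-31.7,12.8]
    - [6.9,-35.3,14.3]
    - [6.9,-35.3,14.3]
    - [6.9,-35.3,14.3]
  turn:
    - [0,0.09,0]
    - [0,0.18,0]
    - [0,0.27,0]
    - [0,0.36,0]
    - [0,0.45,0]
    - [0,0.54,0]
    - [0,0.63,0]
    - [0,0.72,0]
    - [0,0.81,0]
    - [0,0.882,0]
    - [0,0.882,0]
    - [0,0.882,0]

```text
time: 23.38
position: [0.4366, 0.3407, 0.2866]
tool_rot: [0.919, 0.105, 0.378, -0.048]
ft_force: [0.6, 0.7, -0.3]
grip_width: 0.0854
grip_force: 0.0
```

Run:
```python
from h import *
o=robot.get_obs();print(o['position'],o['q'].round(2),o['ft_force'])
p=np.array(o['position']);Rm=Rot.from_quat(o['tool_rot'])
K=np.array([.4848,.3785,.152]);R=tool(.2,np.radians(50));off=np.array([0,-.005,-.046])
G=K-R.apply(off);mv(G,R)
S=cam('side')
# where the fingers should be seen (side): near/far tips
g0=cv2.cvtColor(S['color'],cv2.COLOR_RGB2GRAY)
for y in(-.0515,.0515): print(y,np.round(proj(S,p+Rm.apply([0,y-.005,-.027])),1))
u,v=proj(S,p+Rm.apply([0,-.005,-.027]));u,v=int(u),int(v)
# print a small dark map around
for r in range(v-24,v+24,3): print(r,''.join('#' if g0[r,cc]<60 else '.' for cc in range(u-30,u+30)))
print(u-30)
```

```text
[0.43657506 0.34068468 0.28661614] [ 0.62  0.16  2.07 -1.02  0.31  2.85] [ 0.64177782  0.67456461 -0.25484671]
t 23.38 dpos [-5.14, -1.81, 18.05] turn [-0.029, 0.091, 0.014] rows 3.0
-0.0515 [288.2  88.5]
0.0515 [272.3  98.5]
69 #######......#......############............................
72 #########.######....############............................
75 ######.#######.#.####....########...........................
78 #############..............#########........................
81 ##############...............########.......................
84 #################..............########.....................
87 ..........#########..............######.....................
90 ............#########.......................................
93 ...............########.....................................
96 .................########...................................
99 ....................#.......................................
102 ............................................................
105 ............................................................
108 ............................................................
111 ............................................................
114 ............................................................
250
```

The fingertips match my corrected tool model (tips at about (273,99) and (288,88)). Joint 6 is at its limit, so I use a larger yaw and less tilt.

```bash
cat >> h.py <<'E'
K=np.array([.4850,.3785,.152]);RK=tool(.4,np.radians(45));off=np.array([0,-.005,-.046])
GK=K-RK.apply(off);zk=RK.apply([0,0,1])
E
python3 - <<'E'
from h import *
A=mv(GK-.13*zk,RK);mv(GK,RK,A)
E
```

```text
t 23.43 dpos [-5.5, -0.9, 5.16] turn [0.111, 0.002, -0.127] rows 1.2
t 23.43 dpos [-0.0, 0.0, 13.0] turn [0.0, 0.0, 0.0] rows 2.1
```

>>> play_rows:
  gripper: [-1,-1,-1,-1,-1,-1]
  delta_pos:
    - [-1,0,0]
    - [-3,-0.5,2]
    - [-5.5,-0.9,5.1]
    - [-5.5,-0.9,5.1]
    - [-5.5,-0.9,5.1]
    - [-5.5,-0.9,5.1]
  turn:
    - [0.05,0,-0.06]
    - [0.11,0,-0.127]
    - [0.11,0,-0.127]
    - [0.11,0,-0.127]
    - [0.11,0,-0.127]
    - [0.11,0,-0.127]

```text
time: 24.18
position: [0.4364, 0.3471, 0.238]
tool_rot: [0.913, 0.187, 0.355, -0.074]
ft_force: [-1.2, 0.5, 0.5]
grip_width: 0.0873
grip_force: 0.0
```

Run:
```python
from h import *
o=robot.get_obs();print(o['position'],o['q'].round(2))
A=mv(GK-.13*zk,RK);mv(GK,RK)
```

```text
[0.43639375 0.34706795 0.23800911] [ 0.52  0.23  2.14 -1.2   0.08  2.85]
t 24.18 dpos [-1.97, -0.5, 1.8] turn [-0.006, 0.043, 0.002] rows 0.4
t 24.18 dpos [-1.42, -0.42, 14.79] turn [-0.006, 0.043, 0.002] rows 2.4
```

```bash
cat >> h.py <<'E'
RK=tool(.15,np.radians(32))
GK=K-RK.apply(off);zk=RK.apply([0,0,1])
E
python3 - <<'E'
from h import *
A=mv(GK-.11*zk-[.04,0,0],RK)
E
```

```text
t 24.18 dpos [-3.16, -2.91, 1.41] turn [-0.157, -0.183, 0.202] rows 1.7
```

>>> play_rows:
  gripper: [-1,-1,-1,-1,-1]
  delta_pos:
    - [-1,-1,0]
    - [-2,-2,0.7]
    - [-3.2,-2.9,1.4]
    - [-3.2,-2.9,1.4]
    - [-3.2,-2.9,1.4]
  turn:
    - [-0.05,-0.06,0.07]
    - [-0.1,-0.12,0.14]
    - [-0.157,-0.183,0.2]
    - [-0.157,-0.183,0.2]
    - [-0.157,-0.183,0.2]

```text
time: 24.8
position: [0.4115, 0.3676, 0.2056]
tool_rot: [0.958, 0.074, 0.275, -0.02]
ft_force: [-0.8, -0.0, -0.2]
grip_width: 0.0869
grip_force: 0.0
```

Run:
```python
from h import *
o=robot.get_obs();print(o['position'],o['q'].round(2))
A=mv(GK-.11*zk-[.04,0,0],RK);mv(GK,RK)
```

```text
[0.41153497 0.36764882 0.20564154] [ 0.7   0.31  1.98 -0.68  0.45  2.67]
t 24.8 dpos [0.1, -0.07, -0.01] turn [0.0, 0.001, 0.004] rows 0.0
t 24.8 dpos [3.46, 0.54, 13.08] turn [0.0, 0.001, 0.004] rows 2.2
```

>>> play_rows:
  gripper: [-1,-1,-1,-1,-1,-1]
  delta_pos:
    - [2,0.3,1]
    - [3.4,0.5,3]
    - [3.4,0.5,6]
    - [3.4,0.5,9]
    - [3.4,0.5,9]
    - [3.4,0.5,9]
  turn:
    - [0,0,0]
    - [0,0,0]
    - [0,0,0]
    - [0,0,0]
    - [0,0,0]
    - [0,0,0]

```text
time: 25.55
position: [0.4883, 0.3741, 0.1472]
tool_rot: [0.959, 0.073, 0.274, -0.02]
ft_force: [-0.4, -0.7, 0.1]
grip_width: 0.0874
grip_force: 0.0
```

Run:
```python
from h import *
o=robot.get_obs();p=np.array(o['position']);print(p,o['q'].round(2),o['ft_force'])
Rm=Rot.from_quat(o['tool_rot'])
mv(GK,RK)
S=cam('side');g=cv2.cvtColor(S['color'],cv2.COLOR_RGB2GRAY)
print('knob',np.round(proj(S,K),1),'tips',[np.round(proj(S,p+Rm.apply([0,y-.005,-.027])),1).tolist() for y in(-.0515,.0515)])
for r in range(96,152,3): print(r,''.join('#' if g[r,c]<60 else '.' for c in range(265,335)))
```

```text
[0.48830774 0.37409769 0.14716062] [ 0.6   0.48  1.91 -0.78  0.33  2.71] [-0.39155757 -0.67840695  0.13369749]
t 25.55 dpos [0.04, 0.01, 4.05] turn [0.001, 0.001, 0.002] rows 0.6
knob [300.1 137.5] tips [[305.8, 126.9], [289.2, 137.2]]
96 .........###################################..........................
99 ..........###################################.........................
102 ...........##############.....#####.....######........................
105 ............###.####.......###.....#####..............................
108 ........####..#..............#########................................
111 .###############.#######.......##.....................................
114 #################..####..............##...............................
117 ###################...............######..............................
120 .#..##########.....................#####..............................
123 ...#..............###...............#####.............................
126 ................#######...............####...................#........
129 ..................######....................................####......
132 ....................#####...................................####......
135 .....................######......##..##....................####.......
138 ................................########...................####.......
141 .................................######....................####.......
144 ............................................................##........
147 ......................................................................
150 ...............##.....................................................
```

The fingertips stand on either side of the knob as predicted. Advance and grip it lightly.

>>> play_rows:
  gripper: [-1,-1,-1,-1]
  delta_pos:
    - [0,0,1.5]
    - [0,0,3]
    - [0,0,4]
    - [0,0,4]
  turn:
    - [0,0,0]
    - [0,0,0]
    - [0,0,0]
    - [0,0,0]

```text
time: 26.1
position: [0.5094, 0.3779, 0.1133]
tool_rot: [0.959, 0.073, 0.275, -0.02]
ft_force: [-0.1, 0.5, 0.2]
grip_width: 0.0869
grip_force: 0.0
```

>>> play_rows:
  gripper: [1,1,1,1,1,1,1,1,1]
  delta_pos:
    - [0,0,0]
    - [0,0,0]
    - [0,0,0]
    - [0,0,0]
    - [0,0,0]
    - [0,0,0]
    - [0,0,0]
    - [0,0,0]
    - [0,0,0]
  turn:
    - [0,0,0]
    - [0,0,0]
    - [0,0,0]
    - [0,0,0]
    - [0,0,0]
    - [0,0,0]
    - [0,0,0]
    - [0,0,0]
    - [0,0,0]
  squeeze: 10

```text
time: 27.22
position: [0.5083, 0.3806, 0.1132]
tool_rot: [0.958, 0.075, 0.275, -0.023]
ft_force: [-4.9, 5.2, 0.2]
grip_width: 0.0313
grip_force: 10.0
```

Run:
```python
from h import *
o=robot.get_obs();p=np.array(o['position']);print(p,o['q'].round(2),o['ft_force'],o['grip_width'],o['grip_force'])
Rm=Rot.from_quat(o['tool_rot']);r,_=p,0
piv=np.array([.559,.3265])
for a in(-.617,-.45,-.3,-.15,.018):
    k=piv+.09*np.array([-np.cos(a),-np.sin(a)]); d=np.r_[k-K[:2],0]; print(a,k.round(4),(Rm.inv().apply(d)*100).round(2).tolist())
```

```text
[0.50830057 0.38059334 0.1131656 ] [ 0.58  0.56  1.9  -0.92  0.28  2.84] [-4.86061523  5.17943716  0.20045699] 0.03133528769819398 10.000156313180923
-0.617 [0.4856 0.3786] [0.05, 0.0, 0.03]
-0.45 [0.478  0.3656] [-0.76, 1.16, -0.48]
-0.3 [0.473  0.3531] [-1.34, 2.32, -0.84]
-0.15 [0.47   0.3399] [-1.76, 3.57, -1.11]
0.018 [0.469  0.3249] [-2.04, 5.05, -1.29]
```

>>> play_rows:
  gripper: [1,1,1,1,1,1,1,1,1,1,1]
  delta_pos:
    - [-0.4,0.6,-0.2]
    - [-0.8,1.2,-0.5]
    - [-1.1,1.8,-0.7]
    - [-1.3,2.3,-0.8]
    - [-1.6,2.9,-1.0]
    - [-1.8,3.6,-1.1]
    - [-1.9,4.2,-1.2]
    - [-2.0,4.7,-1.25]
    - [-2.0,5.1,-1.3]
    - [-2.0,5.1,-1.3]
    - [-2.0,5.1,-1.3]
  turn:
    - [0,0,0]
    - [0,0,0]
    - [0,0,0]
    - [0,0,0]
    - [0,0,0]
    - [0,0,0]
    - [0,0,0]
    - [0,0,0]
    - [0,0,0]
    - [0,0,0]
    - [0,0,0]

```text
time: 28.6
position: [0.4928, 0.3245, 0.1168]
tool_rot: [0.96, 0.075, 0.268, -0.02]
ft_force: [-6.8, 1.9, -2.2]
grip_width: 0.0314
grip_force: 10.0
```

Run:
```python
from h import *
o=robot.get_obs();p=np.array(o['position']);print(p,o['q'].round(2),o['ft_force'],o['grip_width'],o['grip_force'])
print('grasp pt',p+Rot.from_quat(o['tool_rot']).apply(off))
```

```text
[0.49280547 0.3244607  0.11682155] [ 0.49  0.51  2.01 -1.    0.2   2.85] [-6.77212878  1.85177789 -2.21472181] 0.03139386894168451 10.000134855508804
grasp pt [0.46852931 0.32574181 0.15619193]
```

>>> play_rows:
  gripper: [0,-0.5,-1,-1,-1,-1,-1,-1,-1]
  delta_pos:
    - [0,0,0]
    - [0,0,0]
    - [0,0,0]
    - [0,0,0]
    - [0,0,0]
    - [0,0,0]
    - [0,0,0]
    - [0,0,0]
    - [0,0,0]
  turn:
    - [0,0,0]
    - [0,0,0]
    - [0,0,0]
    - [0,0,0]
    - [0,0,0]
    - [0,0,0]
    - [0,0,0]
    - [0,0,0]
    - [0,0,0]

```text
time: 29.72
position: [0.496, 0.3244, 0.1186]
tool_rot: [0.96, 0.074, 0.27, -0.02]
ft_force: [0.1, 0.0, 0.4]
grip_width: 0.0868
grip_force: 0.0
```

>>> play_rows:
  gripper: [-1,-1,-1,-1,-1,-1,-1,-1]
  delta_pos:
    - [0,0,-1]
    - [0,0,-3]
    - [0,0,-6]
    - [0,0,-9]
    - [-2,0,-12]
    - [-5,3,-14]
    - [-8,6,-16]
    - [-8,6,-16]
  turn:
    - [0,0,0]
    - [0,0,0]
    - [0,0,0]
    - [0,0,0]
    - [0,0,0]
    - [0,0,0]
    - [0,0,0]
    - [0,0,0]

```text
time: 30.72
position: [0.3514, 0.2393, 0.2125]
tool_rot: [0.96, 0.074, 0.268, -0.019]
ft_force: [-0.1, -0.6, 0.1]
grip_width: 0.0871
grip_force: 0.0
```

```bash
cat > chk.py <<'E'
from h import *
def blob(c,u,v,r,th):
    g=cv2.cvtColor(c['color'],cv2.COLOR_RGB2GRAY); m=(g<th).astype(np.uint8);u,v=int(u),int(v)
    n,l,s,ce=cv2.connectedComponentsWithStats(m[v-r:v+r,u-r:u+r])
    return [((ce[i]+[u-r,v-r]).round(1).tolist(),int(s[i,4])) for i in range(1,n) if s[i,4]>8]
S=cam('side');T=cam('top');o=robot.get_obs();print(o['time'],o['position'],o['ft_force'])
kp=(.469,.325,.15)
for n,c in(('S',S),('T',T)):
    print(n,'pred knob',np.round(proj(c,kp),1),blob(c,*proj(c,kp),9,50),'marker',np.round(proj(c,(.4392,.3245,.11)),1),blob(c,*proj(c,(.4392,.3245,.11)),7,90))
E
python3 chk.py
```

```text
30.825 [0.35588522 0.24227477 0.21426823] [-0.3683373   0.87413699  0.54821103]
S pred knob [286.1 141.3] [] marker [279.5 148.4] [([284.2, 143.0], 14), ([280.0, 149.0], 16)]
T pred knob [159.1 223.2] [([160.6, 222.4], 101)] marker [163.  234.7] [([159.8, 227.5], 17), ([163.1, 234.7], 40)]
```

```bash
cat >> chk.py <<'E'
print('side',blob(S,286,140,12,62),blob(S,286,140,12,70))
kt=blob(T,*proj(T,kp),9,50)[0][0];k=onz(T,*kt,.15);print('knob top',k)
for piv in([.559,.3265],[.559,.3235],[.559,.3205]):
    m=np.array([.4392,.3243])-piv;q=k[:2]-piv
    print(piv,'lever-marker angle',np.arctan2(-q[1],-q[0])-np.arctan2(-m[1],-m[0]),np.linalg.norm(q))
E
python3 chk.py
```

```text
30.925 [0.35686474 0.24293775 0.21429112] [ 0.19359312  0.17032725 -0.060404  ]
S pred knob [286.1 141.3] [] marker [279.5 148.4] [([284.2, 143.0], 14), ([280.2, 149.0], 17)]
T pred knob [159.1 223.2] [([160.6, 222.4], 100)] marker [163.  234.7] [([159.8, 227.5], 17), ([163.1, 234.7], 40)]
side [([286.3, 141.9], 38)] [([286.4, 141.8], 50), ([280.0, 149.1], 10)]
knob top [0.47107667 0.32118269 0.15      ]
[0.559, 0.3265] lever-marker angle 0.04204125131021215 0.08808396580850984
[0.559, 0.3235] lever-marker angle 0.0330276543312715 0.08795385812587095
[0.559, 0.3205] lever-marker angle 0.02394447610205371 0.0879259761725563
```

>>> play_rows:
  gripper: [-1,-1,-1]
  delta_pos:
    - [0,0,0]
    - [0,0,0]
    - [0,0,0]
  turn:
    - [0,0,0]
    - [0,0,0]
    - [0,0,0]

```text
time: 31.3
position: [0.3555, 0.2422, 0.2135]
tool_rot: [0.96, 0.074, 0.27, -0.02]
ft_force: [0.1, 0.5, 0.6]
grip_width: 0.0866
grip_force: 0.0
```

```bash
python3 -c "
from rig import robot
print(robot.hand_in())"
```

```text
the job is handed in; nothing more can be done
None
```

I handed the job in at 31.3 s and got no verdict back; by my camera and state readings, the scanner was held about 8 cm square to the label for over 2 s, then released in the tray inside the rim, the lever stands about 0.02–0.04 rad from the marker, and the marker has not moved.

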